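# Feel for the release key of a bead case

### The arm

A 6-joint arm with a two-finger parallel gripper is mounted at the origin on the work surface. World frame = base frame: x ahead of the robot, y to its left, z up, the work surface at z = 0. Lengths are in m, angles in degrees, forces in N, time in s.
With the tool pointing down it reaches from about 0.375 to 0.9 m from the base axis. Payload 3.1 kg.
Tool frame: the origin (TCP) lies at the very end of the fingers, on their centre line; the grasp point (between the pads) lies behind it (bot.grip_depth is the z of the grasp point in the tool frame, in m); z points along the fingers, y is the direction in which the jaws open and shut (so a half turn about z gives the same grasp; the last joint's range is limited). The gripper opens to 87 mm and grips with 3 to 60 N. Pads are 19 mm wide; open, the fingers measure 117 mm over their backs; the gripper's body (75 mm by 190 mm) begins 51 mm behind the grasp point.
Start: joints at [62.023, 30.224, 82.088, -0, 67.689, -10.227], TCP at [0.191, 0.595, 0.223] pointing down, gripper open.
Joint ranges: [-176.69, 176.69], [-43.24, 126.21], [12.49, 139.97], [-82, 262], [0, 151.66], [-163.58, 163.58]. Speed limits (degrees/s): [159.86, 159.86, 180, 180, 180, 180].

### API

Orientations are given as a 3x3 rotation matrix whose columns are the frame's x, y, z axes.
In Python, from rig import bot, vision gives the robot as it stands. The module is installed in compiled form; this text tells all that it offers.
- The arm moves only by the shell command python3 -m jog 'ROWS'. ROWS is JSON, a list of rows, each a list of 3 entries, a list of its own where there are three numbers: the shift along the tool's x, y, z in mm, then the turn, a rotation vector about the tool's x, y, z in degrees, then the closure, from 0 (fully open) to 1 (shut). In form: [[[dx, dy, dz], [wx, wy, wz], fingers], ...]. A call has 1 to 12 rows; each row is the pose to reach, as a shift and turn from the pose commanded when the call began, along the tool's axes at that moment; what a row does not reach only later rows make up. A row lasts 1/12 s, in which the tool goes at most 41.7 mm and 7.16 degrees, less where a joint would pass 70% of its speed; a pose out of reach is approached as far as the arm can. A call with a gripper value outside its range is refused whole. The fingers move at their own pace and stop on an object; the grip force is fixed at half the most. Time passes only in rows, so rows that repeat a pose let the fingers close. It gives the time, the measured TCP pose, the force and the opening at its end, in the units of the state.
- bot.read_state(): the state, without advancing time (a new reading comes with each control period).
- vision.capture(name): name is "scene" or "side" or "wrist"; returns the picture (480x640x3 uint8, red, green, blue); there is no depth.
- vision.camera_info(name): a dict with "intrinsics" (3x3 intrinsics, pixels), "camera_from_world" (4x4, takes a point from world to camera coordinates); the wrist camera has in their place "mount" (4x4, takes a point from camera to tool coordinates, whose origin is the TCP and whose axes are the flange's). Camera axes: x right, y up, looking along -z (the intrinsics and any distortion apply to the point x, -y, -z); pixel columns grow to the right and rows downward; lengths in m; the calibration is good to about 2 mm. The wrist camera is an equidistant fisheye: a pixel r from the principal point sees the ray r / f radians off the axis. A picture is of the moment at which its call begins: read the wrist's pose just before it. camera_info takes no time and is no camera call.
- bot.hand_in(): hands the job in, once; it reports no verdict.
The state is a dict: "time_s": time; "joint_positions": joint angles; "qvel": joint speeds; "tau": joint torques, N m; "position": TCP position; "tcp_rot": TCP orientation; "force": force on the tool from outside, world axes, zero at the start; "moment": the same for the moment, N m; "opening": opening from 0.0 (shut) to 1.0 (fully open).
Only numpy, scipy, OpenCV 4.12 (cv2) and the standard library are available. Lean on these libraries where they do the work, as an engineer would, in place of code of your own. Each camera call takes 0.05 s, during which the arm holds its last target. There are 200 camera calls.

### The job

Touch the orange end of the bead case's front rail with a fingertip, then slide the fingertip along the top of the rail, away from the orange end, until you feel the hidden notch, and press the key inside the notch all the way down so that the clear lid pops ajar and stays so. Do not touch or pry the lid itself, leave the cup, bowls, jar, tweezers and spoon alone, and finish clear of everything.

Things in the scene. Friction and masses are not known exactly. Their poses are not given: they have to be found in the camera images.
- case: Grey bead case, fixed to the table, 240 (x) by 430 (y) mm; origin centred on its underside, z up, x from the front rail to the lid's hinge. The front rail, 30 mm wide, flat top 55 mm high, runs along y over the whole front edge, centre line at x = -105 mm. Behind it a channel 45 mm wide (floor 12 mm high), then the lid over x -45 to 115 mm, 40 mm high when shut.
- rail_mid (a point): Middle of the rail's top, at y = 0 of the case, axes as the case's. The notch is hidden in the rail's same-grey sliding stretch (0.4 mm lower than the rest), its centre anywhere from y = -50 to +60 mm of this point, new each time, and stays put. It is 50 mm long along y and open to front and back; its floor is the grey key, its top 13 mm below the rail's top.
- orange_end: The orange block, 30 by 30 mm seen from above, that forms the -y end of the rail; origin at the centre of its top face, 55 mm above the table; axes as the case's: its +y points along the rail towards the notch.
- fixed_rail: The fixed grey stretch of rail next to the orange block, 100 mm long, 30 mm wide, flush with it; origin at the centre of its top face, 65 mm along +y from the orange block's origin; axes as the case's.
- key (a joint): Travel of the grey key (47 by 26 mm) that fills the notch's floor: 0 at rest to 0.010 m fully down against its stop. It takes about 5 to 8 N, moves straight down and stays where it is left; a linkage lifts the lid with it.
- lid (a joint): Opening angle of the clear plastic lid (158 by 426 by 3 mm, a 6 mm bead along its front edge) about its hinge at the back of the case: 0 shut, 0.28 rad with the key fully down; its front edge then stands about 80 mm above the table, 60 mm or more behind the rail's centre line. Not to be touched.
- paper_cup: White cup, 72 mm across the rim, 95 mm tall, standing beside the orange end's side of the case, origin under its foot. Loose; leave alone.
- bowl_a: Clear glass bowl, 110 mm across, 45 mm tall, on the +y side of the case, origin under its foot. Loose; leave alone.
- bowl_b: Small green glass bowl, 90 mm across, 40 mm tall, on the -y side of the case, origin under its foot. Loose; leave alone.
- bead_jar: Red jar with black cap, 50 mm across, 60 mm tall, on the +y side of the case, origin under its foot. Loose; leave alone.
- tweezers: Steel tweezers, 120 mm long, 6 mm high, lying flat in front of the case, origin under the middle. Loose; leave alone.
- spoon: Wooden spoon, 150 mm long, lying to the front and +y side of the case. Loose; leave alone.

How it is judged:
By the outcome, as a careful person would: the job done as asked, in the order asked, and still so for the second after the job is handed in, with the robot touching nothing.
It also fails if it takes over 64 s, if anything falls off the work surface, if the arm or the gripper's body presses on something with over 40 N, if the wrist force passes 120 N, or if a joint passes its speed limit or range.

## Working session

There is one attempt and no reset: what is moved stays moved. The work goes in short steps, Python scripts to look and compute and a shell command to move; the robot and the scene stay as the last step left them, time stands still between calls to the robot, and variables do not carry over. Pictures are saved under pics/ and viewed, about 8 in all and at most 12, crops included, and the job is handed in when it is done.

```bash
mkdir -p pics; python3 - <<'E'
from rig import bot, vision
import cv2,numpy as np
a=vision.capture("scene");b=vision.capture("side")
cv2.imwrite("pics/scene.png",a[:,:,::-1]);cv2.imwrite("pics/side.png",b[:,:,::-1])
s=bot.read_state();print(s,bot.grip_depth)
for n in("scene","side","wrist"):print(n,vision.camera_info(n))
E
```

```text
{'time_s': 0.1, 'joint_positions': array([ 6.20226686e+01,  3.02748078e+01,  8.21487620e+01,  3.57415624e-04,
        6.76878254e+01, -1.02276505e+01]), 'qvel': array([ 0.03765239, -0.0972808 , -0.10152237,  0.0019579 , -0.08354781,
        0.01398651]), 'tau': array([-7.91542243e-04, -4.40986919e+01, -1.77149427e+01,  6.34664716e-02,
        5.34954749e-02, -6.61244644e-05]), 'position': array([0.1902016 , 0.59467474, 0.22165851]), 'tcp_rot': array([[-9.52396613e-01,  3.04860379e-01, -9.17170204e-04],
       [ 3.04861557e-01,  9.52395134e-01, -1.71429213e-03],
       [ 3.50888689e-04, -1.91229596e-03, -9.99998110e-01]]), 'force': array([ 0.00617872, -0.05942446, -0.58334265]), 'moment': array([-0.00171129, -0.01467017, -0.01296875]), 'opening': 0.997980585079871} -0.0187
scene {'intrinsics': array([[606.02589775,   0.        , 316.58770581],
       [  0.        , 606.02589775, 242.89312702],
       [  0.        ,   0.        ,   1.        ]]), 'camera_from_world': array([[-0.50080761,  0.86553054,  0.00697335,  0.2362002 ],
       [-0.51550088, -0.30472817,  0.80087426,  0.24364808]
[... 394 characters left out ...]
18002846,  0.7069742 ,  0.68394242, -0.16275847],
       [-0.1521892 , -0.66691166,  0.72942942, -1.05442493],
       [ 0.        ,  0.        ,  0.        ,  1.        ]])}
wrist {'intrinsics': array([[371.64829954,   0.        , 314.87481659],
       [  0.        , 371.64829954, 238.43962701],
       [  0.        ,   0.        ,   1.        ]]), 'mount': array([[ 6.21457980e-04,  9.54946253e-01,  2.96778146e-01,
         8.18545863e-02],
       [ 9.99999338e-01, -3.06073808e-04, -1.10915691e-03,
         2.73553014e-04],
       [-9.68349220e-04,  2.96778639e-01, -9.54945811e-01,
        -1.62265979e-01],
       [ 0.00000000e+00,  0.00000000e+00,  0.00000000e+00,
         1.00000000e+00]])}
```

View pics/scene.png

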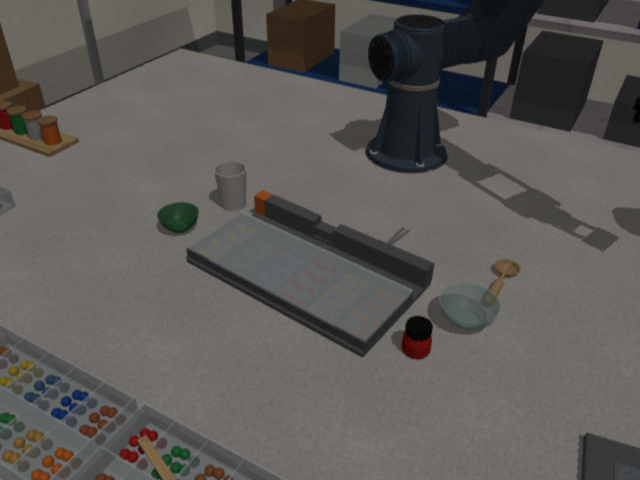

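View pics/side.png

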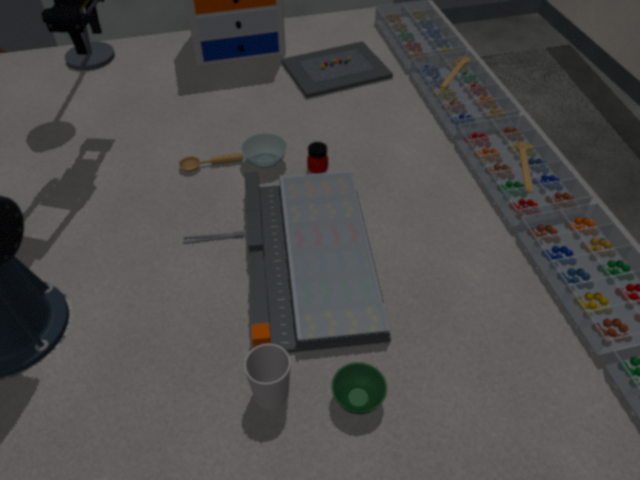

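The scene view shows the orange block at about (263,202), with the rail running to (430,270) and a gap near (323,230). The side view shows the orange block at (260,333), the cup close by at (268,375), and the rail running up to (252,175). Next I'll crop both for corners.

```bash
cat > h.py <<'E'
import numpy as np,cv2
from rig import bot,vision
def ray(n,px):
    i=vision.camera_info(n);K=i["intrinsics"];T=i["camera_from_world"]
    d=np.array([(px[0]-K[0,2])/K[0,0],-(px[1]-K[1,2])/K[1,1],-1.]);R=T[:3,:3]
    return -R.T@T[:3,3],R.T@d
def onz(n,px,z):
    o,d=ray(n,px);return o+d*(z-o[2])/d[2]
def pix(n,p):
    i=vision.camera_info(n);c=i["camera_from_world"]@np.r_[p,1];q=i["intrinsics"]@[c[0],-c[1],-c[2]];return q[:2]/q[2]
def wpix(st,p):
    i=vision.camera_info("wrist");M=np.linalg.inv(i["mount"]);c=M@np.r_[st["tcp_rot"].T@(np.array(p)-st["position"]),1]
    v=np.array([c[0],-c[1],-c[2]]);r=np.hypot(v[0],v[1]);t=np.arctan2(r,v[2]);K=i["intrinsics"]
    return np.array([K[0,2],K[1,2]])+K[0,0]*t*v[:2]/r
def wray_z(st,px,z):
    i=vision.camera_info("wrist");K=i["intrinsics"];u=(np.array(px)-[K[0,2],K[1,2]])/K[0,0];t=np.hypot(*u)
    d=np.array([np.sin(t)*u[0]/t,-np.sin(t)*u[1]/t,-np.cos(t)]);M=i["mount"];R=st["tcp_rot"]
    o=R@M[:3,3]+st["position"];d=R@M[:3,:3]@d;return o+d*(z-o[2])/d[2]
E
python3 - <<'E'
from h import *
a=cv2.imread("pics/scene.png");b=cv2.imread("pics/side.png")
for n,im in(("scene",a),("side",b)):
    h=cv2.cvtColor(im,cv2.COLOR_BGR2HSV);m=cv2.inRange(h,(4,180,80),(16,255,255))
    c=[k for k in cv2.findContours(m,0,2)[0] if cv2.contourArea(k)>60]
    for k in c:
        x,y,w,hh=cv2.boundingRect(k)
        if 190<x<300 and y>150:
            print(n,x,y,w,hh,cv2.approxPolyDP(k,2,True)[:,0].tolist(), onz(n,(x+w/2,y+hh/2),.055))
            print(h[y:y+hh,x+w//2,2])
A=cv2.resize(a[180:290,240:440],None,fx=4,fy=4,interpolation=2)
B=cv2.resize(b[160:360,230:300],None,fx=3,fy=3,interpolation=2);B=cv2.rotate(B,0)
o=np.zeros((600,800,3),np.uint8);o[:440]=A;B=cv2.resize(B,None,fx=.76,fy=.76);o[440:440+B.shape[0],:B.shape[1]]=B
cv2.imwrite("pics/crop1.png",o)
E
```

```text
scene 255 191 16 11 [[270, 194], [262, 191], [255, 197], [260, 201]] [ 0.44905102 -0.1492029   0.055     ]
[130 130 133 130 133 132 131 130 120  95  76]
side 252 323 18 17 [[267, 323], [252, 325], [253, 339], [269, 337]] [ 0.4414508 -0.1565654  0.055    ]
[ 92 114 123 125 124 124 124 124 124 124 124 124 123 123 118 102  83]
```

View pics/crop1.png

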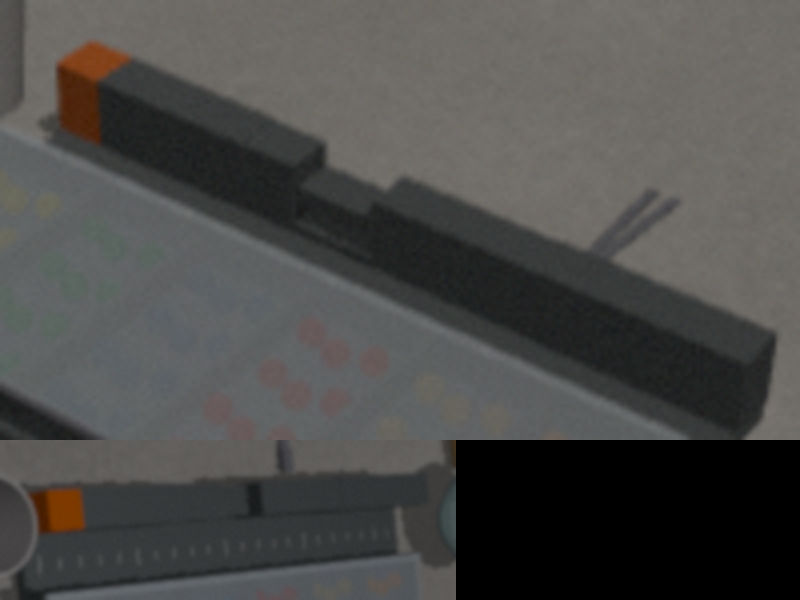

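The crop shows the orange top centred at scene (263.8,195.3) and side (260.7,331), the rail's +y end top at scene (429.3,267.3), and a notch between scene (317.8,219) and (337.5,228).

```bash
python3 - <<'E'
from h import *
o=onz("scene",(263.8,195.3),.055);e=onz("scene",(429.3,267.3),.055);s=onz("side",(260.7,331),.055)
print(o,s,e,np.linalg.norm(e-o)); d=(e-o)/np.linalg.norm(e-o);print("yaw",np.degrees(np.arctan2(-d[0],d[1])))
for p in((317.8,219),(337.5,228)):
    q=onz("scene",p,.055);print(q,(q-o)@d)
# side rail far end
print(onz("side",(252,173),.055))
st=bot.read_state();print([wpix(st,x) for x in (o,e,s)])
E
```

```text
[ 0.44408407 -0.15044854  0.055     ] [ 0.44113392 -0.15545082  0.055     ] [0.49490255 0.25688285 0.055     ] 0.41048919665880784
yaw -7.11145046908355
[ 0.46316211 -0.00243557  0.055     ] 0.14923619636555868
[0.47071386 0.04824467 0.055     ] 0.2004614682082291
[0.4934372  0.25241446 0.055     ]
[array([  3.36499991, 449.07427244]), array([164.00703862, 472.5182288 ]), array([  1.38354561, 447.92939797])]
```

```bash
R='[[-468,-635,0],[0,0,-10.5],1]'; python3 -m jog '[[[-468,-635,0],[0,0,-10.5],1],[[-468,-635,0],[0,0,-10.5],1],[[-468,-635,0],[0,0,-10.5],1],[[-468,-635,0],[0,0,-10.5],1],[[-468,-635,0],[0,0,-10.5],1],[[-468,-635,0],[0,0,-10.5],1],[[-468,-635,0],[0,0,-10.5],1],[[-468,-635,0],[0,0,-10.5],1],[[-468,-635,0],[0,0,-10.5],1],[[-468,-635,0],[0,0,-10.5],1],[[-468,-635,0],[0,0,-10.5],1],[[-468,-635,0],[0,0,-10.5],1]]'
```

```text
time_s: 1.1
position: [0.3502, 0.1196, 0.2226]
tcp_rot: [[-0.992, 0.126, 0.0], [0.126, 0.992, 0.0], [-0.0, 0.0, -1.0]]
force: [1.0, 0.2, -0.1]
opening: 0.17
```

```bash
python3 -m jog '[[[-125,-257,60],[0,0,0],1],[[-125,-257,60],[0,0,0],1],[[-125,-257,60],[0,0,0],1],[[-125,-257,60],[0,0,0],1],[[-125,-257,60],[0,0,0],1],[[-125,-257,60],[0,0,0],1],[[-125,-257,60],[0,0,0],1],[[-125,-257,60],[0,0,0],1],[[-125,-257,60],[0,0,0],1],[[-125,-257,60],[0,0,0],1]]'
python3 - <<'E'
from h import *
st=bot.read_state();w=vision.capture("wrist");cv2.imwrite("pics/w1.png",w[:,:,::-1]);print(st["position"],st["tcp_rot"],st["force"])
np.save("st.npy",st,allow_pickle=True)
h=cv2.cvtColor(w,cv2.COLOR_RGB2HSV);m=cv2.inRange(h,(4,180,60),(16,255,255))
for k in cv2.findContours(m,0,2)[0]:
    if cv2.contourArea(k)>100:
        p=cv2.approxPolyDP(k,2,True)[:,0];print(p.tolist(),[wray_z(st,q,.055)[:2].round(4).tolist() for q in p])
print(wpix(st,(.4425,-.153,.055)),wpix(st,(.494,.2545,.055)))
E
```

```text
time_s: 1.93
position: [0.4409, -0.1487, 0.162]
tcp_rot: [[-0.992, 0.127, -0.002], [0.127, 0.992, 0.002], [0.002, 0.001, -1.0]]
force: [0.3, 0.8, -0.0]
opening: 0.008
[ 0.4408816  -0.14869669  0.16203674] [[-0.9918789   0.12716828 -0.00211643]
 [ 0.12716496  0.99188023  0.00163516]
 [ 0.00230719  0.00135274 -0.99999642]] [ 0.28830234  0.83819519 -0.02666512]
[[291, 206], [287, 215], [288, 253], [323, 253], [323, 207]] [[0.4154, -0.1626], [0.4218, -0.1665], [0.4517, -0.1702], [0.4551, -0.1435], [0.4192, -0.1391]]
[308.58118863 239.019538  ] [672.43451877 238.16105746]
```

View pics/w1.png

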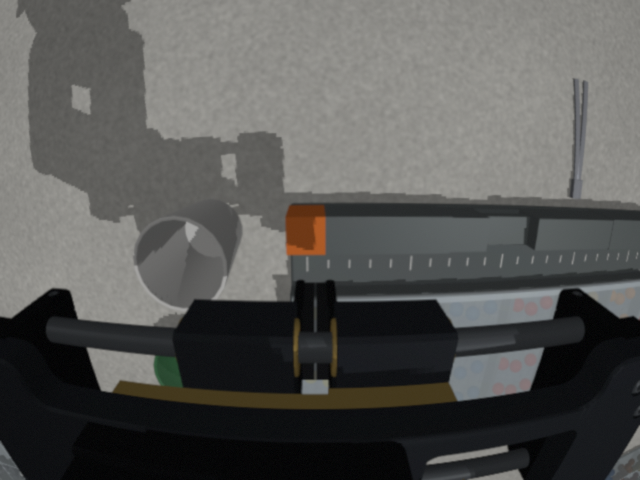

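The wrist view shows the orange top bounded by about (288–325, 216–253), so its centre is near (0.440, -0.155). The cup rim's right edge is at column 240, clear of the fingers. Next I descend.

```bash
python3 -m jog '[[[0,-5,35],[0,0,0],1],[[0,-5,65],[0,0,0],1],[[0,-5,88],[0,0,0],1],[[0,-5,98],[0,0,0],1],[[0,-5,100],[0,0,0],1],[[0,-5,101],[0,0,0],1],[[0,-5,102],[0,0,0],1],[[0,-5,102],[0,0,0],1],[[0,-5,102],[0,0,0],1]]'
python3 - <<'E'
from h import *
s=bot.read_state();print(s["position"],s["force"])
E
```

```text
time_s: 2.73
position: [0.4418, -0.1543, 0.0616]
tcp_rot: [[-0.992, 0.126, 0.002], [0.126, 0.992, -0.001], [-0.002, -0.001, -1.0]]
force: [0.5, 0.8, 0.5]
opening: 0.008
[ 0.44184749 -0.15426224  0.06155441] [0.50310711 0.77105446 0.51830044]
```

```bash
python3 -m jog '[[[1,0,2],[0,0,0],1],[[1,0,4],[0,0,0],1],[[1,0,5],[0,0,0],1],[[1,0,5],[0,0,0],1],[[1,0,5],[0,0,0],1]]'
python3 -m jog '[[[0,0,1],[0,0,0],1],[[0,0,1],[0,0,0],1],[[0,0,1],[0,0,0],1]]'
python3 -m jog '[[[0,0,0.5],[0,0,0],1],[[0,0,0.5],[0,0,0],1],[[0,0,0.5],[0,0,0],1]]'
```

```text
time_s: 3.15
position: [0.4402, -0.1541, 0.0555]
tcp_rot: [[-0.992, 0.126, -0.0], [0.126, 0.992, 0.0], [0.0, 0.0, -1.0]]
force: [-0.4, -0.7, 0.9]
opening: 0.003
time_s: 3.4
position: [0.4403, -0.1542, 0.0554]
tcp_rot: [[-0.992, 0.126, 0.0], [0.126, 0.992, -0.0], [-0.0, -0.0, -1.0]]
force: [-0.7, 0.5, 9.4]
opening: 0.002
time_s: 3.65
position: [0.4403, -0.1542, 0.0554]
tcp_rot: [[-0.992, 0.126, 0.001], [0.126, 0.992, -0.001], [-0.001, -0.0, -1.0]]
force: [-2.8, 0.8, 14.2]
opening: 0.006
```

```bash
python3 -m jog '[[[0,4,-0.3],[0,0,0],1],[[0,8,-0.3],[0,0,0],1],[[0,13,-0.3],[0,0,0],1],[[0,18,-0.3],[0,0,0],1],[[0,23,-0.3],[0,0,0],1],[[0,28,-0.3],[0,0,0],1],[[0,33,-0.3],[0,0,0],1],[[0,38,-0.3],[0,0,0],1],[[0,43,-0.3],[0,0,0],1],[[0,48,-0.3],[0,0,0],1],[[0,53,-0.3],[0,0,0],1],[[0,58,-0.3],[0,0,0],1]]'
```

```text
time_s: 4.65
position: [0.4496, -0.0983, 0.0554]
tcp_rot: [[-0.992, 0.125, 0.004], [0.125, 0.992, -0.004], [-0.005, -0.003, -1.0]]
force: [-1.0, -5.0, 7.8]
opening: 0.004
```

```bash
python3 -m jog '[[[0.5,5,0],[0,0,0],1],[[1,10,0],[0,0,0],1],[[1.5,15,0],[0,0,0],1],[[1.5,20,0],[0,0,0],1],[[1.5,25,0],[0,0,0],1],[[1.5,30,0],[0,0,0],1],[[1.5,35,0],[0,0,0],1],[[1.5,40,0],[0,0,0],1],[[1.5,45,0],[0,0,0],1],[[1.5,50,0],[0,0,0],1],[[1.5,55,0],[0,0,0],1]]'
```

```text
time_s: 5.57
position: [0.4549, -0.0433, 0.0554]
tcp_rot: [[-0.992, 0.125, 0.004], [0.125, 0.992, -0.003], [-0.004, -0.002, -1.0]]
force: [-1.3, -5.2, 7.2]
opening: 0.006
```

```bash
python3 -m jog '[[[0,4,0],[0,0,0],1],[[0,8,0],[0,0,0],1],[[0,12,0],[0,0,0],1],[[0,16,0],[0,0,0],1],[[0,20,0],[0,0,0],1],[[0,24,0],[0,0,0],1],[[0,28,0],[0,0,0],1],[[0,32,0],[0,0,0],1]]'
python3 -m jog '[[[0,3,0],[0,0,0],1],[[0,6,0],[0,0,0],1],[[0,9,0],[0,0,0],1]]'
python3 -m jog '[[[0,3,0],[0,0,0],1],[[0,6,0],[0,0,0],1]]'
```

```text
time_s: 6.23
position: [0.4578, -0.0106, 0.0548]
tcp_rot: [[-0.992, 0.125, 0.001], [0.125, 0.992, -0.001], [-0.002, -0.001, -1.0]]
force: [-1.3, -4.1, 5.3]
opening: 0.006
time_s: 6.48
position: [0.4586, -0.0013, 0.0546]
tcp_rot: [[-0.992, 0.126, 0.001], [0.126, 0.992, -0.001], [-0.001, -0.001, -1.0]]
force: [-0.4, -3.2, 4.2]
opening: 0.003
time_s: 6.65
position: [0.4584, 0.0055, 0.0541]
tcp_rot: [[-0.992, 0.127, -0.001], [0.127, 0.992, 0.001], [0.001, 0.001, -1.0]]
force: [-0.0, 0.8, -0.4]
opening: 0.008
```

Force vanished and z dropped at about 160 mm along, so the trailing edge has just entered the notch. Next I advance 10 mm to the middle and descend to feel the key.

```bash
python3 -m jog '[[[0,3,0],[0,0,0],1],[[0,6,0],[0,0,0],1],[[0,10,0],[0,0,0],1],[[0,10,0],[0,0,0],1]]'
python3 -m jog '[[[0,0,3],[0,0,0],1],[[0,0,6],[0,0,0],1],[[0,0,9],[0,0,0],1],[[0,0,10],[0,0,0],1],[[0,0,10],[0,0,0],1]]'
python3 -m jog '[[[0,0,1],[0,0,0],1],[[0,0,2],[0,0,0],1],[[0,0,3],[0,0,0],1],[[0,0,3],[0,0,0],1]]'
```

```text
time_s: 6.98
position: [0.46, 0.0155, 0.0542]
tcp_rot: [[-0.992, 0.126, -0.001], [0.126, 0.992, 0.0], [0.001, 0.0, -1.0]]
force: [0.0, -0.5, -0.8]
opening: 0.006
time_s: 7.4
position: [0.4599, 0.0147, 0.0439]
tcp_rot: [[-0.992, 0.126, -0.001], [0.126, 0.992, 0.0], [0.001, 0.0, -1.0]]
force: [0.6, 0.5, -0.0]
opening: 0.003
time_s: 7.73
position: [0.4603, 0.0146, 0.0415]
tcp_rot: [[-0.992, 0.126, 0.0], [0.126, 0.992, -0.0], [-0.0, -0.0, -1.0]]
force: [-0.3, -0.7, 1.5]
opening: 0.007
```

```bash
python3 -m jog '[[[0,0,1],[0,0,0],1],[[0,0,2],[0,0,0],1],[[0,0,3],[0,0,0],1],[[0,0,4],[0,0,0],1],[[0,0,5],[0,0,0],1],[[0,0,6],[0,0,0],1],[[0,0,7],[0,0,0],1],[[0,0,8],[0,0,0],1],[[0,0,8],[0,0,0],1]]'
python3 -m jog '[[[0,0,0.5],[0,0,0],1],[[0,0,1],[0,0,0],1],[[0,0,1.5],[0,0,0],1],[[0,0,1.5],[0,0,0],1]]'
```

```text
time_s: 8.48
position: [0.4603, 0.0146, 0.0335]
tcp_rot: [[-0.992, 0.126, 0.0], [0.126, 0.992, -0.0], [-0.0, -0.0, -1.0]]
force: [-0.7, -0.4, 4.0]
opening: 0.005
time_s: 8.82
position: [0.4603, 0.0146, 0.0323]
tcp_rot: [[-0.992, 0.126, 0.0], [0.126, 0.992, -0.0], [-0.001, -0.0, -1.0]]
force: [-1.0, -1.6, 7.3]
opening: 0.006
```

```bash
python3 -m jog '[[[0,0,0.5],[0,0,0],1],[[0,0,1],[0,0,0],1],[[0,0,1],[0,0,0],1],[[0,0,1],[0,0,0],1]]'
python3 -m jog '[[[0,0,0.7],[0,0,0],1],[[0,0,0.7],[0,0,0],1],[[0,0,0.7],[0,0,0],1]]'
```

```text
time_s: 9.15
position: [0.4603, 0.0146, 0.0322]
tcp_rot: [[-0.992, 0.126, 0.001], [0.126, 0.992, -0.0], [-0.001, -0.0, -1.0]]
force: [-2.7, -0.5, 17.1]
opening: 0.001
time_s: 9.4
position: [0.4603, 0.0147, 0.0322]
tcp_rot: [[-0.992, 0.126, 0.002], [0.126, 0.992, -0.001], [-0.002, -0.0, -1.0]]
force: [-3.5, -1.3, 23.9]
opening: 0.004
```

Firm stop at 23 mm below the rail top (13 + 10 mm). Next I lift straight up and check.

```bash
python3 -m jog '[[[0,0,-2],[0,0,0],1],[[0,0,-8],[0,0,0],1],[[0,0,-20],[0,0,0],1],[[0,0,-40],[0,0,0],1],[[0,0,-70],[0,0,0],1],[[0,0,-105],[0,0,0],1],[[0,0,-140],[0,0,0],1],[[0,0,-160],[0,0,0],1],[[0,0,-160],[0,0,0],1],[[0,0,-160],[0,0,0],1],[[0,0,-160],[0,0,0],1]]'
python3 - <<'E'
from h import *
a=vision.capture("scene")[:,:,::-1];b=vision.capture("side")[:,:,::-1]
A=cv2.resize(a[150:360,150:540],(780,420),interpolation=2);cv2.imwrite("pics/f1.png",A);cv2.imwrite("pics/f2.png",b)
E
```

```text
time_s: 10.32
position: [0.4593, 0.015, 0.1893]
tcp_rot: [[-0.992, 0.126, -0.002], [0.126, 0.992, 0.0], [0.002, 0.0, -1.0]]
force: [-0.6, 0.4, -0.1]
opening: 0.007
```

View pics/f1.png

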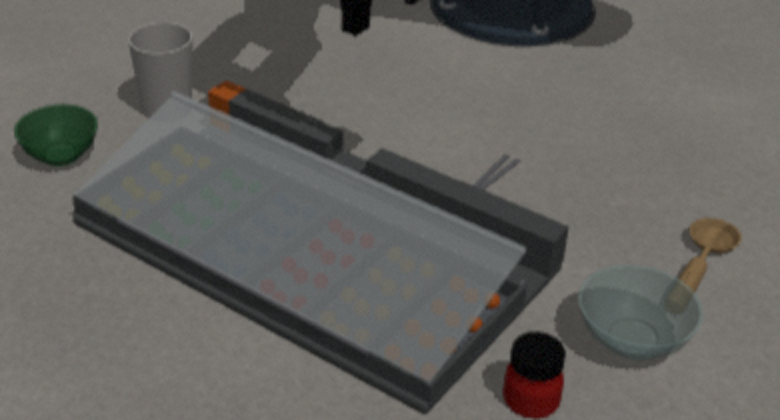

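View pics/f2.png

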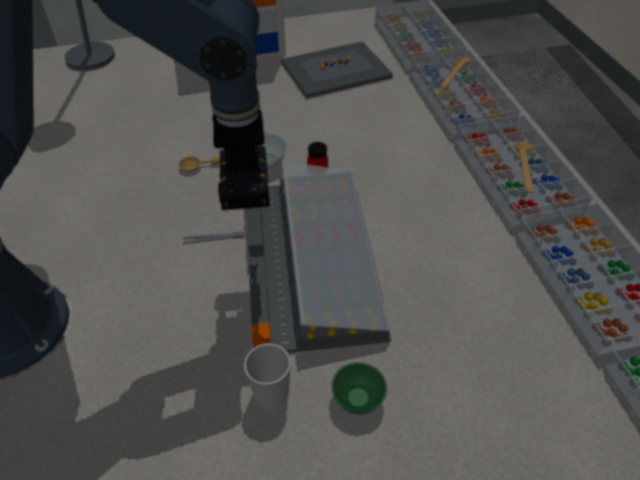

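The lid stands ajar: its front edge runs from (175,95) to (525,250) in the scene crop. The cup, bowls, jar, tweezers and spoon are where they were, and the gripper is clear.

```bash
python3 -c "
from rig import bot
print(bot.hand_in())"
```

```text
the job is handed in; nothing more can be done
None
```

The job is done and handed in at about 10.4 s: the key is fully down and the clear lid stands ajar.

- **Touch and slide:** I touched the orange end with the closed fingertips at z = 55.4 mm, then slid along the rail top at about 4–14 N. At about 160 mm the contact force vanished and the tip dropped, which marked the notch.
- **Press:** I moved on about 10 mm, well inside the notch. I pressed the key down to a firm stop at z = 32.2 mm, with 24 N at the end. That is 23 mm below the rail top, matching the 13 mm to the key plus its full 10 mm of travel.
- **Last checks:** After I lifted straight up, the final pictures show the lid still ajar. The cup, bowls, jar, tweezers and spoon look unmoved, by eye. The tool is about 19 cm above the table, with near-zero force on it. I did not measure the lid's angle.
- **Disagreement:** The camera estimates of the orange end differed by up to about 5 mm. I used a compromise position, and contact confirmed the rail's height there.

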